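Clamp a set of pistons square in the twin-knob holding fixture

ROBOT

A 7-joint arm with a two-finger parallel gripper is mounted at the origin on the work surface. World frame = base frame: x ahead of the robot, y to its left, z up, the work surface at z = 0. Lengths are in m, angles in rad, forces in N, time in s.
With the tool pointing down it reaches from about 0.425 to 0.95 m from the base axis. Payload 4.7 kg.
Tool frame: the origin (TCP) lies on the centre line of the jaws, within the pads' length; the fingertips stand robot.nose_length ahead of it and the grasp point (between the pads) lies 8 mm behind it (robot.nose_length is the distance from the TCP to the fingertips, in m); z points along the fingers, x is the direction in which the jaws open and shut, and the axes are right-handed (so a half turn about z gives the same grasp; the last joint's range is limited). The gripper opens to 85 mm and grips with 20 to 120 N. Pads are 22 mm wide; open, the fingers measure 114 mm over their backs; the gripper's body (76 mm by 85 mm) begins 54 mm behind the grasp point. The pads swing forward as they close: fully open they stand 13 mm farther back than shut.
Start: joints at [1.11, 0.469, -0.049, 1.532, 0.024, 1.141, -0.082], TCP at [0.283, -0.613, 0.242] pointing down, gripper open.
Joint ranges: [-2.59, 2.59], [-0.33, 1.99], [-1.39, 1.29], [0.1, 2.45], [-1.04, 4.18], [0.21, 1.99], [-2.66, 2.66]. Speed limits (rad/s): [2.57, 2.57, 3.14, 3.14, 3.14, 3.14, 3.14].

INTERFACE

Orientations are given as [roll, pitch, yaw] about the fixed x, y, z axes, in that order (R = Rz(yaw) Ry(pitch) Rx(roll)).
In Python, from plant import robot gives the robot as it stands. Calls block until the motion is done:
- robot.goto(position, orientation): joint-space move of the TCP to a pose.
- robot.move_straight(position, vel=0.15, attitude=None, contact_N=None): straight line of the TCP; attitude=None keeps the orientation; vel is the mean speed in m/s. With contact_N (N) it stops when the force on the tool has changed by that much, and returns True; else False.
- robot.move_joints(angles): joint-space move.
- robot.grip(opening, strength=None): opening from 0.0 (shut) to 1.0 (fully open); strength is the grip in N (None keeps the last); returns when the fingers have stopped.
- robot.sleep(seconds).
- robot.inverse_kinematics(position, orientation): joint angles nearest the present ones, or None.
- robot.sense(): the state.
- robot.grab_frame(name): name is "scene" or "top" or "wrist"; returns a dict with "image" (400x640x3 uint8, red, green, blue), "range_z" (400x640 float32, m along the optical axis (not along the pixel's ray), 0 where there is no reading), "fx", "fy", "cx", "cy" (pixels), "R" (3x3) and "t" (3): a world point X has camera coordinates R X + t. Camera axes: x right, y down, z forward; pixel columns grow to the right and rows downward; lengths in m; the calibration is good to about 2 mm. A picture is of the moment at which its call begins.
A pose or a line that the arm cannot do raises robot.IKError and nothing moves.
- robot.close_job(): hands the job in, once; it reports no verdict.
The state is a dict: "t": time; "joint_pos": joint angles; "joint_velocities": joint speeds; "effort": joint torques, N m; "tcp_pos": TCP position; "tcp_rot": TCP orientation; "wrist_force": force on the tool from outside, world axes, zero at the start; "torque": the same for the moment, N m; "opening": opening from 0.0 (shut) to 1.0 (fully open).
Only numpy, scipy, OpenCV 4.12 (cv2) and the standard library are available. Lean on these libraries where they do the work, as an engineer would, in place of code of your own. Each camera call takes 0.05 s, during which the arm holds its last target.

TASK

Clamp every loose piston in the holding fixture: pull the fixture's lock knob fully out, stand all the pistons crown up on the bed between the moving jaw and the sprung fence, then wind the jaw fully in with the two round knobs, turning one and then the other a little at a time so that the jaw stays square and neither end ever gets a centimetre ahead of the other. With the jaw fully in at both ends, push the lock knob fully home; never turn a knob while the lock is home, and do not disturb the other things on the bench.

Things in the scene. Friction and masses are not known exactly. Their poses are not given: they have to be found in the camera images.
- fixture: fixed holding fixture, aluminium base plate 200 mm (x) by 356 mm (y), 16 mm thick, yaw up to 0.15 rad. Origin: on the bench under its middle; x points away from the robot, y left along the jaw. Jaw on the near side, sprung fence on the far side of the bed, grey gear housings with the knobs at both ends, outside y = +-134 mm
- bed (a point): loading point: middle of the bed (top of the base plate, 16 mm above the bench), at fixture x +18 mm, y 0; axes as the fixture. The bed is free from y -118 to +118 mm; four pistons fit side by side at 58 mm pitch. Gap from jaw to fence 78 mm with both knobs at 0; clamped pistons end near fixture x +29 mm
- fence_face (a point): middle of the fence's rubber face, 25 mm above the bench, at fixture x +50 mm when free. The fence is 232 mm long, its top 34 mm above the bench (as is the fixed bar behind it), and gives way up to 8 mm in x against a spring (2.6 N per mm)
- jaw: moving jaw: dark steel bar 20 mm thick, 230 mm long, top 34 mm above the bench. Origin on its left pivot at bench level, 126 mm left of the fixture's middle; its y axis is parallel to the fixture's when it is square; its face is 10 mm ahead (x): at fixture x -28 mm with knobs at 0, +4 mm at 4.0, so pistons are gripped from about knob angle 3.5
- jaw_end_left (a point): top of the jaw's left pivot, 34 mm above the bench; driven by the left knob
- jaw_end_right (a point): top of the jaw's right pivot, 252 mm from the left one; driven by the right knob
- knob_left (a joint): angle of the left round knob (rad): 0 to 4.0, grows when turned clockwise seen from above (tightening); 4.0 is its end stop, with that end of the jaw fully in. Each rad moves that end 8 mm. Stiff (0.1 Nm, up to 0.2 Nm while clamping), stays where it is left. Starts at 0
- knob_right (a joint): angle of the right round knob (rad): 0 to 4.0, grows when turned clockwise seen from above (tightening); 4.0 is its end stop, with that end of the jaw fully in. Each rad moves that end 8 mm. Stiff (0.1 Nm, up to 0.2 Nm while clamping), stays where it is left. Starts at 0
- knob_left_grip (a point): centre of the left black knob, on its vertical turning axis, 72 mm above the bench: a fluted upright cylinder 40 mm across, 36 mm tall (52 to 88 mm above the bench) over a grey gear housing with its top at 46 mm; a white line on top shows its angle. It turns without rising. At fixture x -10 mm, y +-155 mm
- knob_right_grip (a point): centre of the right black knob, on its vertical turning axis, 72 mm above the bench: a fluted upright cylinder 40 mm across, 36 mm tall (52 to 88 mm above the bench) over a grey gear housing with its top at 46 mm; a white line on top shows its angle. It turns without rising. At fixture x -10 mm, y +-155 mm
- lock (a joint): travel of the lock knob (m): 0 pushed home, 0.030 pulled fully out towards the robot (along the fixture's -x). It clicks into both ends and needs about 6 N to leave either; left short of the middle it springs back. Starts home. It does not itself stop the jaw, but must be out before a knob is turned
- lock_grip (a point): centre of the lock's black pull knob, 41 mm above the bench, in the middle of the fixture's near side: a cylinder 28 mm across and 22 mm long lying along the fixture's x on a 10 mm steel rod; when home its centre is 34 mm in front of its grey housing (housing top 66 mm above the bench). Moves with the lock
- piston1: aluminium piston (2 to 4 of the four are present, all alike), upright cylinder 50 mm in diameter, 54 mm tall, three ring grooves near the crown, 135 to 235 g; it starts crown up on the bench beside or before the fixture. Origin: centre of its underside; z points up to the crown
- piston2: aluminium piston (2 to 4 of the four are present, all alike), upright cylinder 50 mm in diameter, 54 mm tall, three ring grooves near the crown, 135 to 235 g; it starts crown up on the bench beside or before the fixture. Origin: centre of its underside; z points up to the crown
- piston3: aluminium piston (2 to 4 of the four are present, all alike), upright cylinder 50 mm in diameter, 54 mm tall, three ring grooves near the crown, 135 to 235 g; it starts crown up on the bench beside or before the fixture. Origin: centre of its underside; z points up to the crown
- piston4: aluminium piston (2 to 4 of the four are present, all alike), upright cylinder 50 mm in diameter, 54 mm tall, three ring grooves near the crown, 135 to 235 g; it starts crown up on the bench beside or before the fixture. Origin: centre of its underside; z points up to the crown
- cup: bystander: empty paper cup, 72 mm across, 85 mm tall, among the pistons; origin under its centre; leave alone
- bearing: bystander: flat steel ball bearing, 60 mm across, 18 mm thick, among the pistons; origin under its centre; leave alone
- screwdriver: bystander lying at the left front; leave alone
- wrench: bystander lying at the right front; leave alone
- camshaft: bystander: camshaft 260 mm long lying behind the fixture, 40 mm high; leave alone
Things that resemble listed ones, but are neither listed nor needed, are in the scene too. What is shaped like the piston3 but blue is not meant. What is shaped like the piston2 but orange or yellow is not meant.

How it is judged:
On the way, in this order (a step that is already met when the one before it is completed fails the run):
1. the lock knob is pulled fully out (value of joint lock above 0.026 m), for 0.2 s.
2. all pistons stand on the bed and the jaw is wound fully in and square, with the lock still out (value of joint lock above 0.026 m and value of joint each of knob_left, knob_right above 3.75 rad and angle between the y axis of jaw and the y axis of fixture, either way round below 0.009 rad and x of piston1 in the frame of fixture between 0.012 and 0.044 m and y of piston1 in the frame of fixture between -0.12 and 0.12 m and z of each of piston1, piston2, piston3, piston4 in the frame of fixture below 0.026 m and angle between each of piston1, piston2, piston3, piston4's own z axis and vertical below 0.12 rad and x of piston2 in the frame of fixture between 0.012 and 0.044 m and y of piston2 in the frame of fixture between -0.12 and 0.12 m and x of piston3 in the frame of fixture between 0.012 and 0.044 m and y of piston3 in the frame of fixture between -0.12 and 0.12 m and x of piston4 in the frame of fixture between 0.012 and 0.044 m and y of piston4 in the frame of fixture between -0.12 and 0.12 m), for 0.2 s.
3. the lock knob is pushed fully home (value of joint lock below 0.004 m), for 0.2 s.
At the end, for the whole second after the job is handed in: every piston present stands crown up (within 0.12 rad) and at rest on the bed, gripped between jaw and fence; both knobs are within 0.25 rad (2 mm of jaw) of their end stop and the jaw is square within 0.009 rad (about 2 mm over its length); the lock knob is home within 4 mm (value of joint lock below 0.004 m and value of joint each of knob_left, knob_right above 3.75 rad and angle between the y axis of jaw and the y axis of fixture, either way round below 0.009 rad and x of piston1 in the frame of fixture between 0.012 and 0.044 m and y of piston1 in the frame of fixture between -0.12 and 0.12 m and z of each of piston1, piston2, piston3, piston4 in the frame of fixture below 0.026 m and angle between each of piston1, piston2, piston3, piston4's own z axis and vertical below 0.12 rad and x of piston2 in the frame of fixture between 0.012 and 0.044 m and y of piston2 in the frame of fixture between -0.12 and 0.12 m and x of piston3 in the frame of fixture between 0.012 and 0.044 m and y of piston3 in the frame of fixture between -0.12 and 0.12 m and x of piston4 in the frame of fixture between 0.012 and 0.044 m and y of piston4 in the frame of fixture between -0.12 and 0.12 m and linear speed of each of piston1, piston2, piston3, piston4 below 0.02 m/s); the robot touches nothing.
It fails at once if the jaw is skewed by more than 0.042 rad (one end over 10.5 mm ahead of the other) (angle between the y axis of jaw and the y axis of fixture, either way round above 0.042 rad).
It fails at once if a knob is turned while the lock is home (value of joint lock below 0.008 m and (velocity of joint any of knob_left, knob_right above 0.3 rad/s or velocity of joint any of knob_left, knob_right below -0.3 rad/s)).
It fails at once if a bystander is moved more than 3 cm (distance of any of cup, bearing, screwdriver, wrench, camshaft from where it was at the start of the episode above 0.03 m).
Of piston1, piston2, piston3, piston4 only 2 to 4 are there at a start; the rules pass over those that are not, and their reading is None.
At some moment in a run one of piston1, piston2, piston3, piston4 may be knocked a few centimetres aside while the robot is not near it.
Once in a run the grip may slacken for a moment while it holds something.
It also fails if it takes over 210 s, if anything falls off the work surface, if the arm or the gripper's body presses on something with over 40 N, if the wrist force passes 120 N, or if a joint passes its speed limit or range.

## Working session

There is one attempt and no reset: what is moved stays moved. The work goes in short steps, each a Python script; the robot and the scene stay as the last script left them, time stands still between calls to the robot, and variables do not carry over. Pictures are saved under pics/ and viewed, and the job is handed in when it is done.

```bash
ls; mkdir -p pics
python3 - <<'E'
from plant import robot
import cv2,numpy as np
s=robot.sense();print(s, robot.nose_length)
for n in("scene","top","wrist"):
    f=robot.grab_frame(n);cv2.imwrite(f"pics/a_{n}.png",f["image"][:,:,::-1]);np.savez(f"pics/a_{n}.npz",**f)
    print(n,f["fx"],f["cx"],f["cy"],(-f["R"].T@f["t"]).round(3),f["R"].round(3).tolist())
E
```

```text
pics
{'t': 0.0, 'joint_pos': array([ 1.11011261,  0.46948128, -0.04859628,  1.53365591,  0.02409785,
        1.14097621, -0.08228954]), 'joint_velocities': array([ 0.0002313 , -0.00086981, -0.00143653, -0.00072147, -0.00028187,
        0.00046205, -0.00121591]), 'effort': array([ 4.29783477e-04, -5.10304499e+01, -4.64694668e-02, -2.37709647e+01,
        1.07455981e-02,  7.57559988e-03, -9.44908919e-06]), 'tcp_pos': array([ 0.28226942, -0.61255401,  0.24125062]), 'tcp_rot': array([ 3.14152658e+00,  1.93410572e-03, -1.13897112e+00]), 'wrist_force': array([0.12143807, 0.04160878, 0.59957043]), 'torque': array([-0.01220574, -0.00984005, -0.00153153]), 'opening': 1.0005161170754266} 0.011
scene 449.43950871367355 318.1088724611309 202.43224327528844 [ 1.088 -0.567  1.393] [[0.731, 0.682, -0.014], [0.583, -0.635, -0.506], [-0.355, 0.361, -0.862]]
top 409.67460269645557 321.8052276328126 199.65706971579033 [0.378 0.011 1.217] [[-0.008, -1.0, -0.0], [-0.989, 0.008, -0.149], [0.149, -0.001, -0.989]]
wrist 345.79565156989446 317.10734172772624 202.3509779338244 [ 0.349 -0.583  0.373] [[0.418, -0.908, -0.002], [-0.871, -0.402, 0.284], [-0.259, -0.117, -0.959]]
```

View pics/a_scene.png

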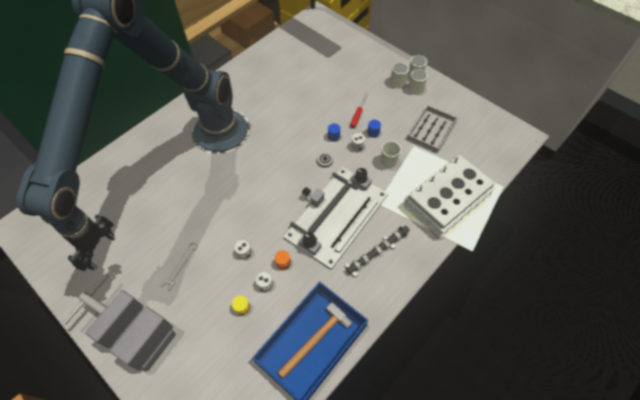

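View pics/a_top.png

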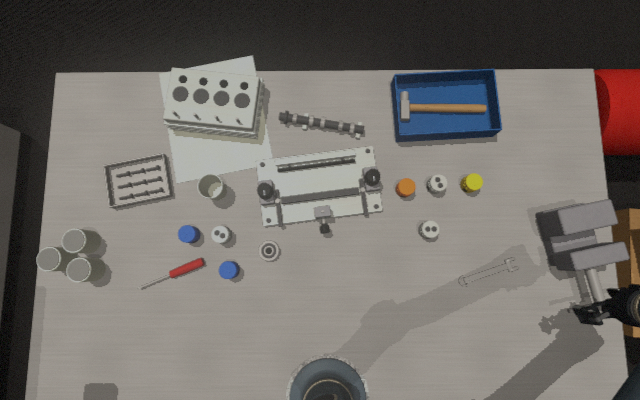

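The top view shows three aluminium pistons, at (221,234), (438,184) and (430,230). The lookalikes are blue at (188,234) and (229,270), orange at (406,187) and yellow at (473,183). The bearing is at (269,251), the cup at (211,187), the lock knob at (325,229), and the round knobs at (265,190) and (372,178). Next I'll take close crops and compute positions.

```bash
cat > cv.py <<'E'
import numpy as np,cv2
def world(f):
    v,u=np.mgrid[0:400,0:640]; z=f["range_z"]
    P=np.stack([(u-f["cx"])/f["fx"]*z,(v-f["cy"])/f["fy"]*z,z],-1)
    W=(P-f["t"])@f["R"]; W[z<=0]=np.nan
    return W
def proj(f,X):
    c=f["R"]@np.asarray(X)+f["t"]; return f["fx"]*c[0]/c[2]+f["cx"],f["fy"]*c[1]/c[2]+f["cy"]
def cyl(W,u,v,r,zlo,zhi):
    sub=W[v-r:v+r+1,u-r:u+r+1].reshape(-1,3); s=sub[(sub[:,2]>zlo)&(sub[:,2]<zhi)]
    (cx,cy),R=cv2.minEnclosingCircle(s[:,:2].astype(np.float32))
    return s.mean(0).round(4),(round(cx,4),round(cy,4),round(R,4)),len(s)
E
python3 - <<'E'
import numpy as np,cv2
from cv import *
f=dict(np.load("pics/a_top.npz"));W=world(f)
for n,u,v in[("A",221,234),("B",438,184),("C",430,230),("or",406,187),("ye",473,183),("bl",188,234),("bl2",229,270)]:
    print(n,cyl(W,u,v,13,.045,.065))
for n,u,v in[("kL",265,190),("kR",372,178)]: print(n,cyl(W,u,v,13,.08,.1))
print("cup",cyl(W,211,187,20,.075,.1));print("bear",cyl(W,269,251,14,.012,.025))
print("lock",cyl(W,325,229,7,.045,.065)); 
im=f["image"][:,:,::-1]
a=cv2.resize(im[135:260,245:395],None,fx=4,fy=4,interpolation=cv2.INTER_CUBIC)
cv2.imwrite("pics/b1.png",a)
a=np.hstack([cv2.resize(im[215:255,200:240],None,fx=6,fy=6,interpolation=2),cv2.resize(im[165:205,390:490],None,fx=4,fy=6,interpolation=2)])
b=cv2.resize(im[165:250,390:490],None,fx=4,fy=4,interpolation=2)
cv2.imwrite("pics/b2.png",a)
E
```

```text
A (array([0.4576, 0.3017, 0.0536]), (0.458, 0.3017, 0.0256), 253)
B (array([ 0.6019, -0.3255,  0.0535]), (0.6029, -0.3261, 0.0256), 236)
C (array([ 0.4679, -0.2957,  0.0535]), (0.4683, -0.2966, 0.0252), 251)
or (array([ 0.5913, -0.2329,  0.0537]), (0.5915, -0.2336, 0.025), 235)
ye (array([ 0.6037, -0.4278,  0.0535]), (0.6039, -0.4294, 0.026), 244)
bl (array([0.4601, 0.3953, 0.0534]), (0.4606, 0.3966, 0.0255), 252)
bl2 (array([0.3577, 0.2768, 0.0533]), (0.3578, 0.2775, 0.0251), 257)
kL (array([0.5787, 0.1735, 0.0872]), (0.5797, 0.1742, 0.0208), 165)
kR (array([ 0.6169, -0.1328,  0.0872]), (0.6181, -0.1337, 0.0205), 158)
cup (array([0.5918, 0.3287, 0.0826]), (0.5918, 0.3265, 0.0365), 132)
bear (array([0.4118, 0.1672, 0.018 ]), (0.412, 0.1676, 0.0299), 328)
lock (array([0.4726, 0.0051, 0.0518]), (0.4741, 0.0061, 0.0165), 75)
```

View pics/b1.png

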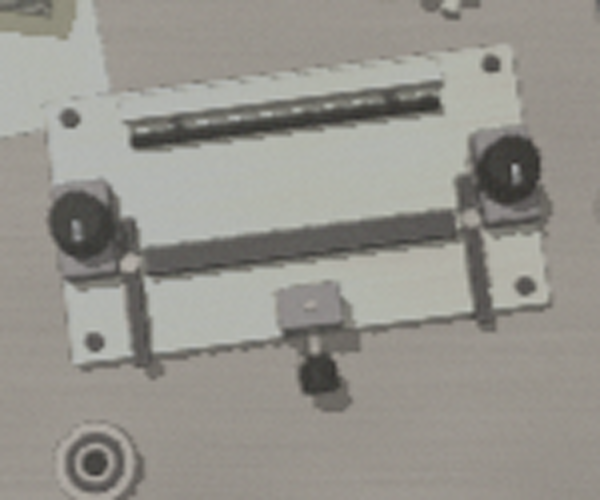

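View pics/b2.png

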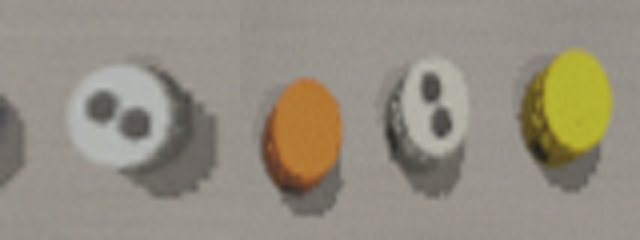

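Three pistons are confirmed by their plain aluminium crowns with two dark recesses; the blue, orange and yellow ones are rejected. Next I compute the fixture frame and refine the lock knob position.

```bash
cat >> cv.py <<'E'
kL=np.array([.5797,.1742]);kR=np.array([.6181,-.1337])
d=kL-kR; YAW=float(np.arctan2(-d[0],d[1]))
ex=np.array([np.cos(YAW),np.sin(YAW)]);ey=np.array([-np.sin(YAW),np.cos(YAW)])
ORG=(kL+kR)/2+.01*ex
def fx2w(x,y): return ORG+x*ex+y*ey
def w2fx(p): p=np.asarray(p)[...,:2]-ORG; return np.stack([p@ex,p@ey],-1)
E
python3 - <<'E'
from cv import *
f=dict(np.load("pics/a_top.npz"));W=world(f)
print(YAW,ORG)
sub=W[205:245,305:345].reshape(-1,3); F=w2fx(sub)
for lo,hi in((.03,.05),(.045,.06),(.06,.07)):
    m=(sub[:,2]>lo)&(sub[:,2]<hi)&(abs(F[:,1])<.035)
    if lo<.05:m&=F[:,0]<-.1
    print(lo,m.sum(),F[m].min(0),F[m].max(0),F[m].mean(0))
m=(F[:,0]<-.112)&(sub[:,2]>.02)&(abs(F[:,1])<.03)
o=np.argsort(F[m][:,0]);print(np.c_[F[m],sub[m,2]][o][::2].round(3))
from plant import robot
import itertools
def ik(p,z,y):
    return robot.inverse_kinematics([p[0],p[1],z],[np.pi,0,y])
for x in(-.134,-.164):
  for s in(-1,1):
    q=ik(fx2w(x,0),.033,YAW+s*np.pi/2);print(x,s,None if q is None else np.round(q,2))
for nm,p in(("L",fx2w(-.01,.155)),("R",fx2w(-.01,-.155))):
  for y in np.arange(-3,3.1,.5):
    q=ik(p,.067,y);print(nm,y,None if q is None else np.round(q,2))
E
```

```text
0.12407517363945006 [0.60882313 0.02148757]
0.03 64 [-0.14980097 -0.018575  ] [-0.1043521   0.02202179] [-0.12414394  0.00138673]
0.045 89 [-0.14949537 -0.018575  ] [-0.10433009  0.01313893] [-0.13206788  0.00017063]
0.06 163 [-0.14361541 -0.0223545 ] [-0.07524456  0.02291708] [-0.09077462  0.00041064]
[[-0.15   0.008  0.034]
 [-0.15   0.01   0.037]
 [-0.149 -0.007  0.044]
 [-0.149  0.002  0.055]
 [-0.148  0.007  0.051]
 [-0.147 -0.01   0.05 ]
 [-0.147 -0.013  0.041]
 [-0.147 -0.004  0.052]
 [-0.146  0.001  0.052]
 [-0.145  0.007  0.051]
 [-0.145 -0.007  0.056]
 [-0.144 -0.005  0.057]
 [-0.144 -0.013  0.041]
 [-0.144  0.004  0.061]
 [-0.143  0.007  0.053]
 [-0.142 -0.011  0.047]
 [-0.141 -0.005  0.052]
 [-0.141  0.001  0.056]
 [-0.14   0.009  0.055]
 [-0.139 -0.011  0.048]
 [-0.139  0.012  0.048]
 [-0.138 -0.003  0.054]
 [-0.137  0.003  0.051]
 [-0.137  0.009  0.053]
 [-0.136 -0.006  0.054]
 [-0.136 -0.009  0.048]
 [-0.135 -0.     0.055]
 [-0.134  0.006  0.054]
 [-0.133 -0.012  0.047]
 [-0.133  0.011  0.049]
 [-0.133 -0.003  0.056]
 [-0.132  0.014  0.042]
 [-0.131  0.005  0.053]
 [-0
[... 1182 characters left out ...]
 [ 0.4   0.91 -1.19  1.81  0.95  1.12  1.87]
R -3.0 [-0.55  0.9   1.1   1.83 -0.93  1.05 -2.06]
R -2.5 [ 0.11  0.59  0.06  1.79 -0.04  0.76 -2.32]
R -2.0 [ 0.18  0.59 -0.04  1.79  0.03  0.77 -1.88]
R -1.5 [ 0.28  0.6  -0.18  1.78  0.15  0.78 -1.48]
R -1.0 [ 0.36  0.61 -0.3   1.77  0.24  0.79 -1.05]
R -0.5 [ 0.43  0.62 -0.39  1.77  0.31  0.81 -0.62]
R 0.0 [ 0.49  0.64 -0.48  1.77  0.39  0.83 -0.18]
R 0.5 [ 0.55  0.66 -0.58  1.76  0.46  0.85  0.26]
R 1.0 [ 0.59  0.68 -0.63  1.76  0.5   0.87  0.73]
R 1.5 [ 0.6   0.69 -0.66  1.76  0.53  0.88  1.21]
R 2.0 [ 0.65  0.71 -0.73  1.76  0.59  0.9   1.66]
R 2.5 [ 0.89  0.95 -1.19  1.74  0.97  1.16  1.9 ]
R 3.0 [-0.55  0.9   1.1   1.83 -0.93  1.05 -2.35]
```

```bash
cat > rb.py <<'E'
from plant import robot
from cv import *
import time
PI=np.pi
def pose(p,z,yaw): return [float(p[0]),float(p[1]),z],[PI,0,yaw]
def go(p,z,yaw): robot.goto(*pose(p,z,yaw))
def st(p,z,vel=.15,**k): return robot.move_straight([float(p[0]),float(p[1]),z],vel=vel,**k)
def rep(m=""):
    s=robot.sense();print(m,"t",round(s["t"],2),"tcp",s["tcp_pos"].round(4),"rot",s["tcp_rot"].round(3),"F",s["wrist_force"].round(1),"open",round(s["opening"],3),"q7",round(s["joint_pos"][6],2));return s
def shot(n,name="top"):
    f=robot.grab_frame(name);cv2.imwrite(f"pics/{n}.png",f["image"][:,:,::-1]);np.savez(f"pics/{n}.npz",**f);return f
E
python3 - <<'E'
from rb import *
y=YAW-PI/2
p=fx2w(-.138,0)
robot.grip(.7,40)
go(p,.12,y);rep("above")
st(p,.033,.12);rep("down")
robot.grip(0,60);rep("grip")
st(fx2w(-.1695,0),.033,.05);rep("pulled")
shot("c1")
robot.grip(.7);rep()
st(fx2w(-.1695,0),.12,.2);rep()
f=shot("c2");
cv2.imwrite("pics/c2z.png",cv2.resize(f["image"][135:285,205:405,::-1],None,fx=4,fy=4,interpolation=2))
W=world(f);sub=W[205:255,305:345].reshape(-1,3); F=w2fx(sub)
m=(F[:,0]<-.112)&(sub[:,2]>.044)&(sub[:,2]<.06)&(abs(F[:,1])<.03)
print(F[m].min(0),F[m].max(0))
E
```

```text
above t 2.88 tcp [0.4723 0.0036 0.1201] rot [-3.141 -0.    -1.448] F [-0.4 -0.1  0.1] open 0.703 q7 -1.74
down t 3.75 tcp [0.4724 0.0045 0.0334] rot [-3.141 -0.    -1.447] F [-0.9 -0.   0.2] open 0.704 q7 -1.85
grip t 4.15 tcp [0.4723 0.005  0.0339] rot [-3.14   0.    -1.447] F [-0.5  1.2  5.6] open 0.306 q7 -1.85
pulled t 4.93 tcp [0.4425 0.0013 0.0339] rot [-3.137e+00  1.000e-03 -1.446e+00] F [3.9 2.3 6.3] open 0.309 q7 -1.85
 t 5.41 tcp [4.397e-01 1.000e-04 3.260e-02] rot [ 3.14  -0.    -1.447] F [ 0.1 -0.1  0.7] open 0.7 q7 -1.85
 t 5.99 tcp [4.400e-01 2.000e-04 1.195e-01] rot [ 3.141 -0.    -1.447] F [-0.5  0.1 -0.1] open 0.699 q7 -1.73Traceback (most recent call last):
  File "<stdin>", line 16, in <module>
    return umr_minimum(a, axis, None, out, keepdims, initial, where)
ValueError: zero-size array to reduction operation minimum which has no identity
```

View pics/c2z.png

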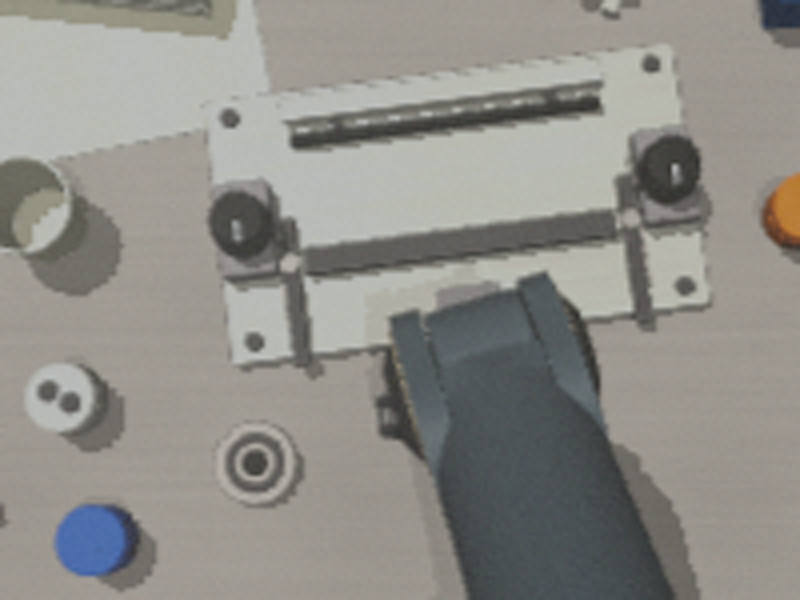

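The arm hides the lock in this view. I'll move to piston C and check the lock from there.

Run:
```python
from rb import *
y=YAW-PI/2
go((.43,-.2),.17,y)
f=shot("d1");W=world(f);sub=W[205:255,305:345].reshape(-1,3); F=w2fx(sub)
m=(F[:,0]<-.112)&(sub[:,2]>.044)&(sub[:,2]<.06)&(abs(F[:,1])<.03)
print("lock",F[m].min(0),F[m].max(0))
for n,u,v in[("A",221,234),("B",438,184),("C",430,230)]:
    try: print(n,cyl(W,u,v,20,.045,.065))
    except Exception as e: print(n,e)
cv2.imwrite("pics/d1z.png",cv2.resize(f["image"][135:285,250:450,::-1],None,fx=4,fy=4,interpolation=2))
rep()
```

```text
lock [-0.17982682 -0.01257625] [-0.11430141  0.01354158]
A (array([0.4577, 0.3015, 0.0534]), (0.4578, 0.3021, 0.0254), 252)
B (array([ 0.6017, -0.3254,  0.0536]), (0.6026, -0.3264, 0.0254), 239)
C (array([nan, nan, nan]), (0.0, 0.0, 0.0), 0)
 t 6.93 tcp [ 0.43   -0.1978  0.1691] rot [ 3.140e+00  2.000e-03 -1.444e+00] F [0.2 0.  0.2] open 0.699 q7 -1.23cv.py:12: RuntimeWarning: Mean of empty slice.
  return s.mean(0).round(4),(round(cx,4),round(cy,4),round(R,4)),len(s)
  ret = um.true_divide(
```

View pics/d1z.png

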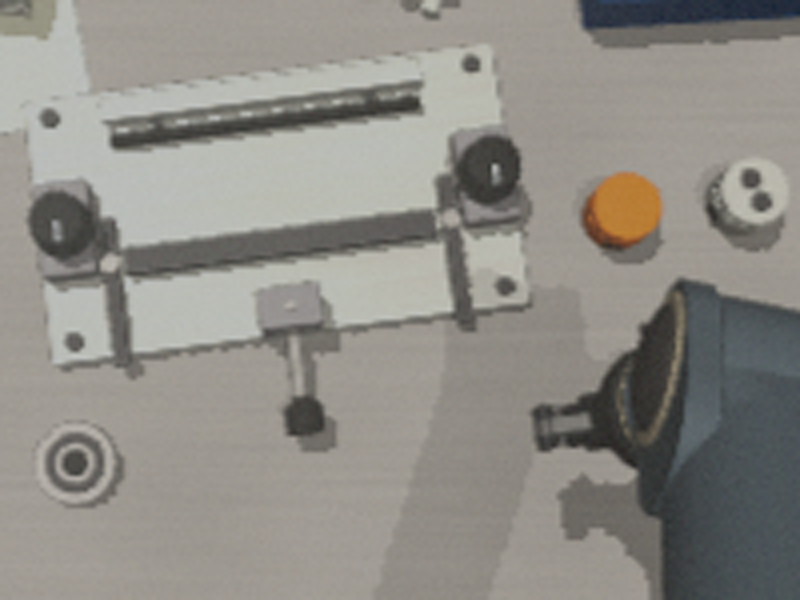

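The lock knob's front face moved from fixture x -150 to -180 mm, so it is fully out. Now piston C to bed y -85.

```bash
cat >> rb.py <<'E'
def pick(p,yaw):
    robot.grip(.85,60)
    go(p,.15,yaw); st(p,.030,.15); robot.grip(0,60); s=rep("gripped")
    st(p,.15,.2); return rep("lifted")
def place(fy,yaw,fx=.014):
    p=fx2w(fx,fy)
    go(p,.15,yaw); s=rep("over")
    if s["opening"]<.5: print("LOST"); return
    r=st(p,.055,.15); r=st(p,.0455,.03,contact_N=6); s=rep(f"down {r}")
    robot.grip(min(1,s["opening"]+.2)); st(p,.15,.2); rep("released")
E
python3 - <<'E'
from rb import *
s=pick((.4681,-.2963),YAW-PI/2)
if s["opening"]>.5: place(-.085,YAW-PI/2)
go((.47,-.32),.2,0)
f=shot("e1");W=world(f)
cv2.imwrite("pics/e1z.png",cv2.resize(f["image"][135:285,205:405,::-1],None,fx=4,fy=4,interpolation=2))
m=(W[...,2]>.06)&(W[...,2]<.078);F=w2fx(W);m&=(abs(F[...,1])<.11)&(F[...,0]>-.03)&(F[...,0]<.05)
print(m.sum(),F[m].min(0),F[m].max(0),W[m].mean(0))
for n,u,v in[("A",221,234),("B",438,184)]:
    try: print(n,cyl(W,u,v,20,.045,.065))
    except Exception as e: print(n,e)
E
```

```text
gripped t 9.0 tcp [ 0.469  -0.2968  0.0313] rot [-3.140e+00 -2.000e-03 -1.447e+00] F [-1.4  0.9  6.6] open 0.567 q7 -1.18
lifted t 9.75 tcp [ 0.467  -0.2959  0.1488] rot [ 3.140e+00  1.000e-03 -1.447e+00] F [ 0.1  0.4 -1.4] open 0.571 q7 -1.11
over t 10.86 tcp [ 0.6324 -0.0636  0.1492] rot [ 3.139e+00 -2.000e-03 -1.449e+00] F [-0.2 -0.1 -1.1] open 0.573 q7 -1.61
down True t 11.98 tcp [ 0.6341 -0.0611  0.0474] rot [-3.139e+00 -1.000e-03 -1.447e+00] F [-0.6 -1.   4.4] open 0.572 q7 -1.66
released t 12.97 tcp [ 0.6322 -0.0614  0.1487] rot [ 3.139  0.    -1.447] F [ 0.5 -0.9 -1.4] open 0.774 q7 -1.61
238 [-0.00211328 -0.06409317] [ 0.04492689 -0.01474229] [ 0.63447488 -0.01423582  0.06928694]
A (array([0.4576, 0.3019, 0.0533]), (0.459, 0.3023, 0.026), 251)
B (array([ 0.6017, -0.3256,  0.0535]), (0.6022, -0.3266, 0.0259), 235)
```

View pics/e1z.png

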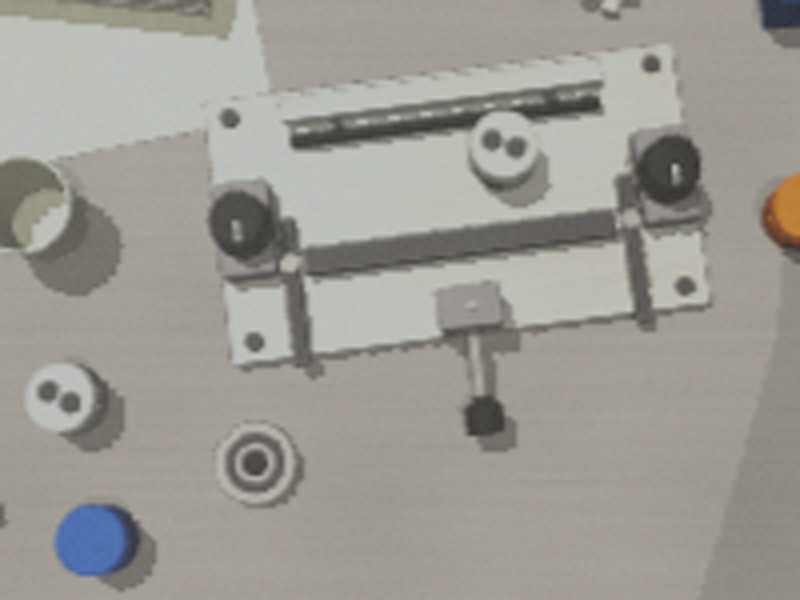

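Piston C stands upright on the bed at fixture (21, -39) mm instead of y -85. The knock disturbance probably moved it, and it is still a valid position. I'll place B and A with the jaws opening along x, tips above the fence, to allow for the tighter spacing.

```bash
cat >> rb.py <<'E'
def pick2(p,yaw):
    robot.grip(.85,60)
    go(p,.15,yaw); st(p,.034,.15); robot.grip(0,60); s=rep("gripped")
    st(p,.15,.2); return rep("lifted")
def place2(fy,yaw,fx=.016):
    p=fx2w(fx,fy)
    go(p,.15,yaw); s=rep("over")
    if s["opening"]<.5: print("LOST"); return
    r=st(p,.060,.15); r=st(p,.0495,.03,contact_N=6); s=rep(f"down {r}")
    robot.grip(min(1,s["opening"]+.2)); st(p,.15,.2); rep("released")
def bed(f):
    W=world(f);F=w2fx(W);m=(W[...,2]>.064)&(W[...,2]<.078)&(abs(F[...,1])<.13)&(F[...,0]>-.03)&(F[...,0]<.06)
    n,l,st_,c=cv2.connectedComponentsWithStats(m.astype(np.uint8))
    for i in range(1,n):
        if st_[i,4]>60: print("bed piston",F[l==i].mean(0).round(4),W[l==i][:,2].mean().round(4),st_[i,4],c[i].round())
    return W
E
python3 - <<'E'
from rb import *
s=pick2((.6021,-.326),YAW)
if s["opening"]>.5: place2(.028,YAW)
go((.47,-.25),.2,YAW)
f=shot("g1");W=bed(f)
cv2.imwrite("pics/g1z.png",cv2.resize(f["image"][135:285,205:405,::-1],None,fx=4,fy=4,interpolation=2))
print(cyl(W,221,234,20,.045,.065))
E
```

```text
gripped t 16.76 tcp [ 0.6031 -0.3264  0.0357] rot [ 3.14e+00 -2.00e-03  1.24e-01] F [-0.3 -0.1  5.3] open 0.566 q7 0.14
lifted t 17.49 tcp [ 0.6009 -0.3259  0.1484] rot [-3.14e+00  3.00e-03  1.24e-01] F [ 0.1 -0.5 -1.5] open 0.567 q7 0.21
over t 18.9 tcp [0.6217 0.049  0.1496] rot [3.14e+00 1.00e-03 1.21e-01] F [ 0.1 -0.1 -1.1] open 0.565 q7 -0.4
down True t 20.01 tcp [0.622  0.0514 0.0516] rot [ 3.141e+00 -2.000e-03  1.240e-01] F [-0.4 -0.6  4.6] open 0.566 q7 -0.48
released t 20.97 tcp [0.6205 0.0508 0.1491] rot [3.141e+00 2.000e-03 1.240e-01] F [ 0.5 -0.4 -0.9] open 0.767 q7 -0.4
bed piston [ 0.0212 -0.0386] 0.0698 234 [330. 171.]
bed piston [0.0175 0.0278] 0.0697 235 [307. 175.]
(array([0.4577, 0.3018, 0.0534]), (0.4581, 0.3022, 0.0252), 250)
```

View pics/g1z.png

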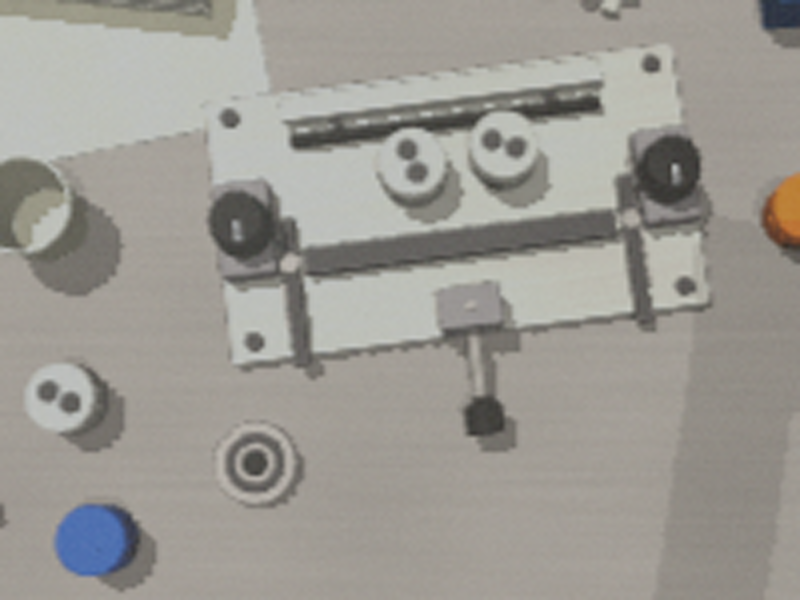

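Run:
```python
from rb import *
s=pick2((.4579,.302),YAW)
if s["opening"]>.5: place2(.085,YAW)
go((.45,.25),.2,YAW)
f=shot("h1");W=bed(f)
cv2.imwrite("pics/h1z.png",cv2.resize(f["image"][135:285,205:405,::-1],None,fx=4,fy=4,interpolation=2))
```

```text
gripped t 25.8 tcp [0.4585 0.3027 0.0353] rot [-3.141e+00 -2.000e-03  1.240e-01] F [-0.8 -0.4  5.4] open 0.568 q7 -1.25
lifted t 26.53 tcp [0.4575 0.3009 0.1488] rot [3.14e+00 2.00e-03 1.24e-01] F [ 0.2  1.2 -1.9] open 0.566 q7 -1.12
over t 27.52 tcp [0.6127 0.1101 0.1498] rot [-3.14e+00  1.00e-03  1.27e-01] F [-1.   0.6 -1.6] open 0.567 q7 -0.69
down True t 28.62 tcp [0.6148 0.1079 0.0513] rot [ 3.141e+00 -2.000e-03  1.240e-01] F [-1.2 -0.5  4.1] open 0.568 q7 -0.77
released t 29.58 tcp [0.6136 0.1072 0.149 ] rot [3.14e+00 2.00e-03 1.24e-01] F [-0.6 -0.3 -0.6] open 0.765 q7 -0.69
bed piston [ 0.0213 -0.0387] 0.0696 233 [330. 171.]
bed piston [0.0177 0.0279] 0.07 232 [307. 175.]
bed piston [0.0175 0.0849] 0.0698 235 [287. 178.]
```

View pics/h1z.png

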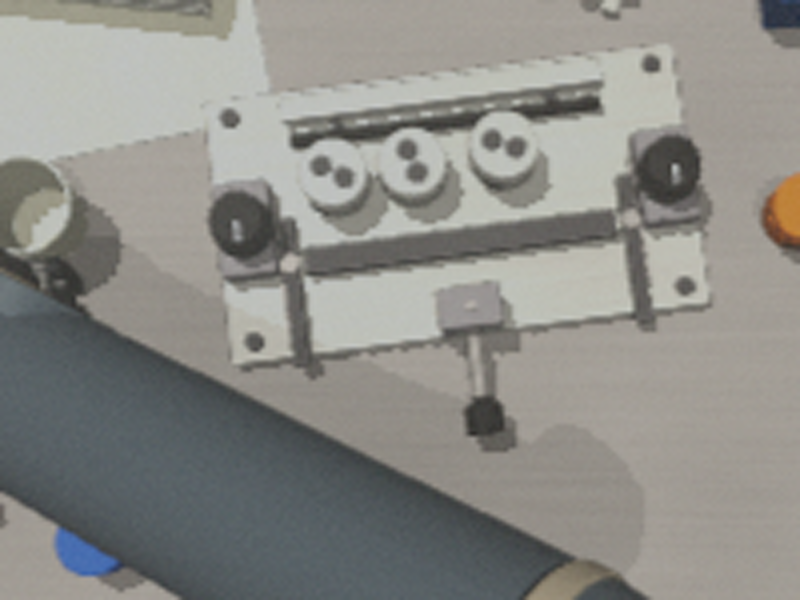

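All three pistons are on the bed and upright (crowns at z about 70 mm). Now the first left turn of 0.8 rad.

```bash
cat >> rb.py <<'E'
def turn(side,ang,retreat=True):
    p=fx2w(-.01,.155 if side=="L" else -.155)
    robot.grip(.65)
    y0=YAW+ang/2
    go(p,.14,y0); st(p,.066,.15); robot.grip(0,80); rep("knob grip")
    q=np.array(robot.sense()["joint_pos"]); 
    tw=np.array(robot.inverse_kinematics([float(p[0]),float(p[1]),.066],[PI,0,y0])); 
    n=max(1,int(np.ceil(ang/.4)));
    for i in range(1,n+1):
        t=tw.copy(); t[6]-=ang*i/n; robot.move_joints(t)
    s=rep("turned"); print("torque z",s["torque"].round(2),"dyaw",round((y0-s["tcp_rot"][2]),3))
    robot.grip(.65); st(p,.14,.2)
def jaw(f):
    W=world(f);F=w2fx(W);m=(W[...,2]>.029)&(W[...,2]<.039)&(F[...,0]<.012)&(F[...,0]>-.06)&(abs(F[...,1])<.11)
    P=F[m]; out=[]
    b=np.polyfit(P[:,1],P[:,0],1)
    for _ in range(5):
        r=P[:,0]-np.polyval(b,P[:,1]); k=abs(r-np.median(r))<.011; b=np.polyfit(P[k,1],P[k,0],1)
    print("jaw centre x",b[1].round(4),"skew",b[0].round(4),"n",k.sum(),"ends L,R knob est",((np.polyval(b,.126)+.038)/.008).round(2),((np.polyval(b,-.126)+.038)/.008).round(2))
E
python3 - <<'E'
from rb import *
jaw(dict(np.load("pics/h1.npz")))
turn("L",.8)
go((.45,.25),.2,YAW)
f=shot("i1");jaw(f);bed(f)
cv2.imwrite("pics/i1z.png",cv2.resize(f["image"][135:285,205:405,::-1],None,fx=4,fy=4,interpolation=2))
rep()
E
```

```text
jaw centre x -0.0381 skew 0.0007 n 504 ends L,R knob est 0.0 -0.02
knob grip t 32.42 tcp [0.5787 0.1739 0.0677] rot [3.14e+00 2.00e-03 5.24e-01] F [-5.2 -4.   6.5] open 0.452 q7 -0.55
turned t 33.35 tcp [0.5784 0.1739 0.0677] rot [ 3.139e+00  1.000e-03 -2.760e-01] F [-5.6 -2.3  7. ] open 0.446 q7 -1.35
torque z [-0.59  1.22 -0.14] dyaw 0.8
jaw centre x -0.0349 skew 0.0273 n 507 ends L,R knob est 0.82 -0.04
bed piston [ 0.0212 -0.0387] 0.0699 231 [330. 171.]
bed piston [0.0176 0.0279] 0.0699 235 [307. 175.]
bed piston [0.0176 0.0851] 0.0695 236 [287. 178.]
 t 34.92 tcp [0.451  0.2488 0.1989] rot [3.141e+00 1.000e-03 1.210e-01] F [ 0.8 -0.2 -0.6] open 0.649 q7 -1.11
```

View pics/i1z.png

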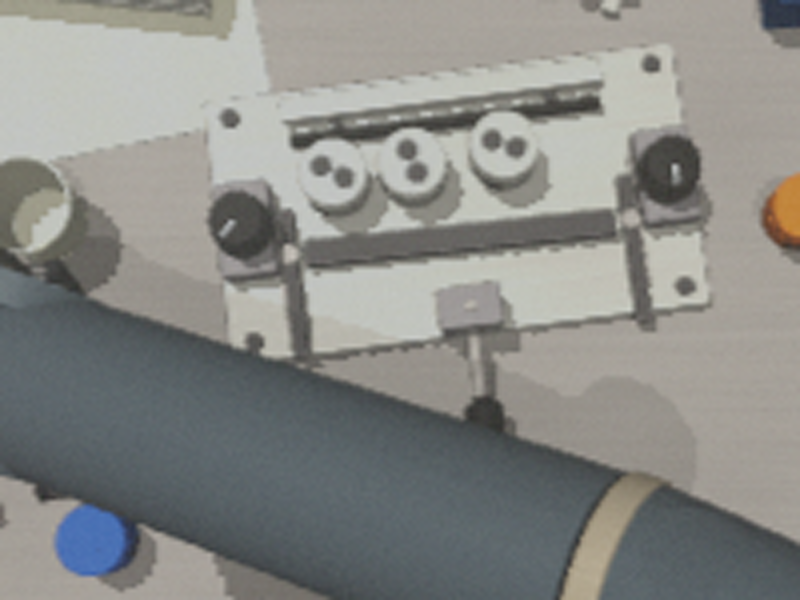

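Left is at 0.82 and skew is 0.027, as planned. Now the right knob.

Run:
```python
from rb import *
turn("R",1.5)
go((.45,-.25),.2,YAW)
f=shot("j1");jaw(f);bed(f)
cv2.imwrite("pics/j1z.png",cv2.resize(f["image"][135:285,205:405,::-1],None,fx=4,fy=4,interpolation=2))
```

```text
knob grip t 37.62 tcp [ 0.6179 -0.1346  0.0679] rot [3.14e+00 2.00e-03 8.73e-01] F [-3.6 -2.1  4.5] open 0.45 q7 0.25
turned t 39.42 tcp [ 0.6154 -0.1349  0.0678] rot [ 3.135e+00  2.000e-03 -6.270e-01] F [-11.4  -3.   10.5] open 0.451 q7 -1.25
torque z [-0.65  2.21 -0.08] dyaw 1.501
jaw centre x -0.0289 skew -0.0202 n 496 ends L,R knob est 0.82 1.45
bed piston [ 0.0213 -0.0387] 0.0697 234 [330. 171.]
bed piston [0.0178 0.0278] 0.0699 232 [307. 175.]
bed piston [0.0174 0.0849] 0.0697 235 [287. 178.]
```

View pics/j1z.png

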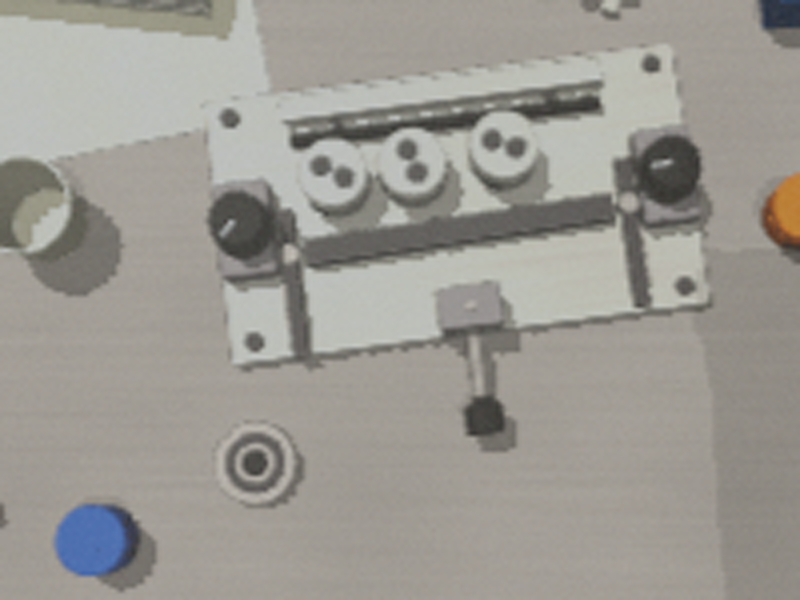

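Both ends track their targets. I'll continue with automatic checks after each turn.

Run:
```python
from rb import *
turn("L",1.4)
go((.45,.25),.2,YAW); f=shot("k1");jaw(f);bed(f)
```

```text
knob grip t 44.23 tcp [0.5794 0.1734 0.0677] rot [3.14e+00 2.00e-03 8.24e-01] F [-3.3 -3.1  6.1] open 0.445 q7 -0.21
turned t 45.93 tcp [0.5778 0.1732 0.0676] rot [ 3.137  0.    -0.577] F [-8.  -4.3  9.8] open 0.45 q7 -1.61
torque z [-0.82  1.55 -0.1 ] dyaw 1.401
jaw centre x -0.0235 skew 0.0204 n 504 ends L,R knob est 2.13 1.49
bed piston [ 0.0212 -0.0388] 0.0698 235 [330. 171.]
bed piston [0.0175 0.0277] 0.0699 235 [307. 175.]
bed piston [0.0175 0.085 ] 0.0697 237 [287. 178.]
```

Run:
```python
from rb import *
turn("R",1.4)
go((.45,-.25),.2,YAW); f=shot("l1");jaw(f);bed(f)
```

```text
knob grip t 50.21 tcp [ 0.6177 -0.1346  0.0678] rot [3.14e+00 3.00e-03 8.23e-01] F [-4.3 -3.3  5.2] open 0.447 q7 0.2
turned t 51.91 tcp [ 0.6156 -0.1348  0.0678] rot [ 3.135e+00  2.000e-03 -5.770e-01] F [-9.6 -2.8  9.8] open 0.446 q7 -1.2
torque z [-0.61  2.1  -0.06] dyaw 1.401
jaw centre x -0.0178 skew -0.0199 n 503 ends L,R knob est 2.21 2.84
bed piston [ 0.0213 -0.0387] 0.0702 232 [330. 171.]
bed piston [0.0174 0.0278] 0.0697 235 [307. 175.]
bed piston [0.0174 0.0849] 0.0698 239 [287. 178.]
```

Run:
```python
from rb import *
turn("L",1.2)
go((.45,.25),.2,YAW); f=shot("m1");jaw(f);bed(f)
cv2.imwrite("pics/m1z.png",cv2.resize(f["image"][135:285,205:405,::-1],None,fx=4,fy=4,interpolation=2))
```

```text
knob grip t 56.67 tcp [0.5792 0.1734 0.0677] rot [3.14e+00 2.00e-03 7.24e-01] F [-3.6 -3.3  6.5] open 0.451 q7 -0.3
turned t 58.08 tcp [0.578  0.1733 0.0676] rot [ 3.137e+00  1.000e-03 -4.760e-01] F [-7.3 -4.8  8.6] open 0.447 q7 -1.5
torque z [-0.78  1.44 -0.06] dyaw 1.201
jaw centre x -0.0125 skew 0.0229 n 511 ends L,R knob est 3.54 2.82
bed piston [ 0.0215 -0.0386] 0.0696 232 [330. 171.]
bed piston [0.0224 0.0276] 0.07 235 [307. 173.]
bed piston [0.0231 0.0851] 0.0698 233 [287. 176.]
```

View pics/m1z.png

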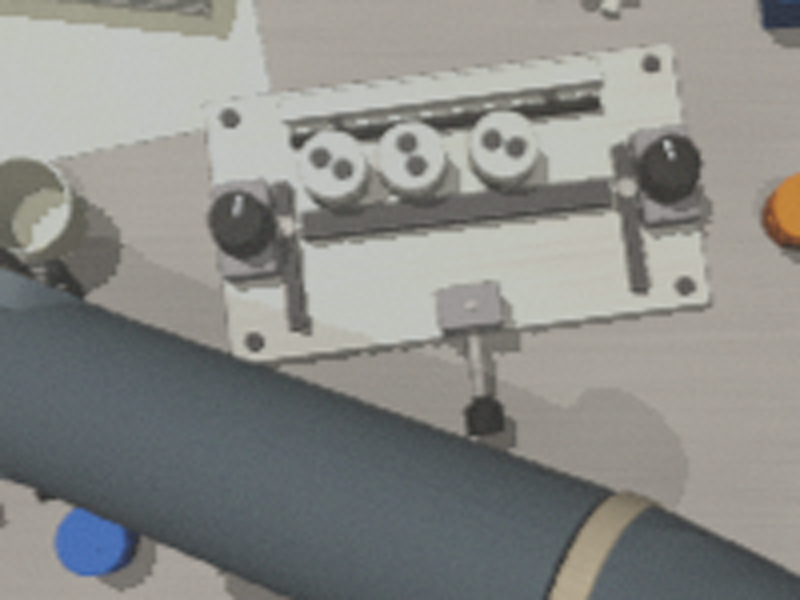

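Run:
```python
from rb import *
turn("R",1.15)
go((.45,-.25),.2,YAW); f=shot("n1");jaw(f);bed(f)
```

```text
knob grip t 62.35 tcp [ 0.6174 -0.1345  0.0677] rot [3.14e+00 3.00e-03 6.98e-01] F [-4.1 -2.5  5.7] open 0.449 q7 0.09
turned t 63.73 tcp [ 0.6163 -0.1339  0.0676] rot [ 3.138e+00  3.000e-03 -4.520e-01] F [-7.2 -2.1  6.7] open 0.45 q7 -1.06
torque z [-0.12  1.57 -0.09] dyaw 1.151
jaw centre x -0.0088 skew -0.0159 n 498 ends L,R knob est 3.4 3.9
bed piston [ 0.0264 -0.0389] 0.0697 236 [330. 169.]
bed piston [0.0257 0.0278] 0.0697 229 [307. 172.]
bed piston [0.0245 0.0848] 0.0698 232 [287. 175.]
```

Run:
```python
from rb import *
turn("L",.7)
go((.45,.25),.2,YAW); f=shot("o1");jaw(f);bed(f)
turn("R",.2)
go((.45,-.25),.2,YAW); f=shot("o2");jaw(f);bed(f)
cv2.imwrite("pics/o2z.png",cv2.resize(f["image"][135:285,205:405,::-1],None,fx=4,fy=4,interpolation=2))
```

```text
knob grip t 68.38 tcp [0.5788 0.1737 0.0676] rot [3.14e+00 2.00e-03 4.74e-01] F [-5.7 -2.7  6.2] open 0.447 q7 -0.53
turned t 69.23 tcp [0.5779 0.1718 0.0676] rot [ 3.134e+00  1.000e-03 -2.240e-01] F [-6.  -7.8 10.8] open 0.443 q7 -1.23
torque z [-1.54  1.62  0.62] dyaw 0.698
jaw centre x -0.0062 skew 0.0023 n 507 ends L,R knob est 4.01 3.94
bed piston [ 0.0284 -0.039 ] 0.0697 233 [330. 168.]
bed piston [0.0284 0.0275] 0.0698 232 [307. 171.]
bed piston [0.0286 0.0848] 0.0699 231 [287. 174.]
knob grip t 73.51 tcp [ 0.6166 -0.1338  0.0677] rot [3.14  0.004 0.224] F [-7.6 -1.4  7.5] open 0.452 q7 -0.31
turned t 73.82 tcp [ 0.6166 -0.1379  0.0677] rot [3.133 0.004 0.021] F [-7.2 -7.3  9.7] open 0.452 q7 -0.51
torque z [-1.63  1.58 -0.07] dyaw 0.203
jaw centre x -0.0062 skew 0.003 n 504 ends L,R knob est 4.02 3.92
bed piston [ 0.0284 -0.039 ] 0.0698 233 [330. 168.]
bed piston [0.0286 0.0274] 0.0698 231 [307. 171.]
bed piston [0.0287 0.0849] 0.0697 231 [287. 174.]
```

View pics/o2z.png

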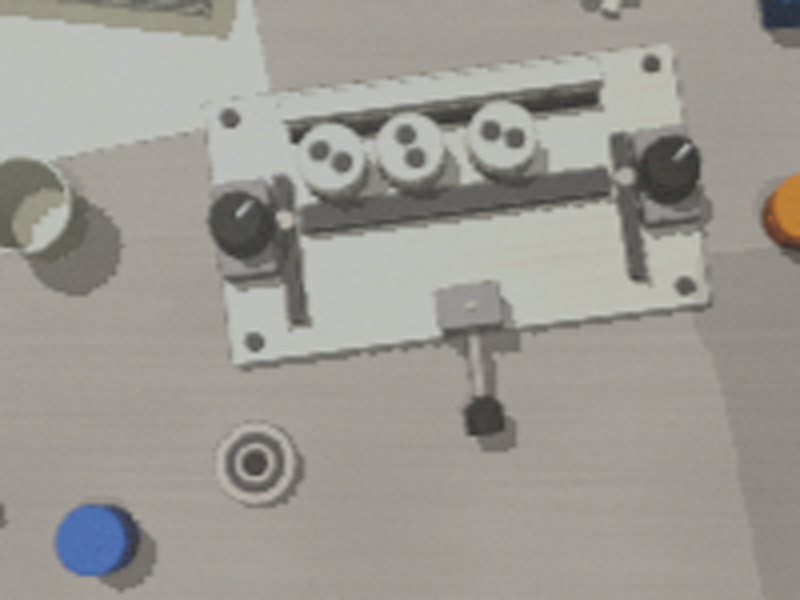

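Both white lines stand at the same angle (left around (245,210), right around (682,152)). The extra right turn gave no more travel, so both knobs are at their stops, with the jaw square and the pistons at x about 28.5 mm. Now I push the lock home.

Run:
```python
from rb import *
y=YAW-PI/2
p=fx2w(-.168,0);p2=fx2w(-.135,0)
robot.grip(.7,60)
go(p,.12,y); st(p,.033,.12); robot.grip(0,60);rep("grip")
st(p2,.033,.05);rep("pushed"); robot.sleep(.3)
robot.grip(.7); st(p2,.14,.2)
go((.43,-.3),.25,y)
f=shot("p1");jaw(f);W=bed(f);sub=W[205:255,305:345].reshape(-1,3); F=w2fx(sub)
m=(F[:,0]<-.112)&(sub[:,2]>.044)&(sub[:,2]<.06)&(abs(F[:,1])<.03)
print("lock",F[m].min(0));rep()
for n,u,v,r,a,b in(("cup",211,187,20,.075,.1),("bear",269,251,14,.012,.025)):print(n,cyl(W,u,v,r,a,b))
cv2.imwrite("pics/p1z.png",f["image"][:,:,::-1])
```

```text
grip t 78.72 tcp [0.4425 0.0013 0.0338] rot [-3.14   0.    -1.447] F [-1.   1.2  5.9] open 0.307 q7 -2.15
pushed t 79.53 tcp [0.4723 0.0049 0.0337] rot [ 3.137e+00 -2.000e-03 -1.447e+00] F [-9.4  0.4 16.8] open 0.306 q7 -2.14
jaw centre x -0.0062 skew 0.003 n 505 ends L,R knob est 4.02 3.93
bed piston [ 0.0282 -0.039 ] 0.0699 229 [330. 168.]
bed piston [0.0285 0.0274] 0.0699 232 [307. 171.]
bed piston [0.0285 0.0848] 0.0699 231 [287. 174.]
lock [-0.14963839 -0.01227011]
 t 82.22 tcp [ 0.4305 -0.2981  0.2494] rot [ 3.141e+00  1.000e-03 -1.443e+00] F [ 0.3 -0.3  0.6] open 0.694 q7 -1.23
cup (array([0.5913, 0.3303, 0.0827]), (0.5912, 0.3265, 0.0361), 129)
bear (array([0.4117, 0.1672, 0.0179]), (0.4119, 0.1678, 0.0301), 331)
```

View pics/p1z.png

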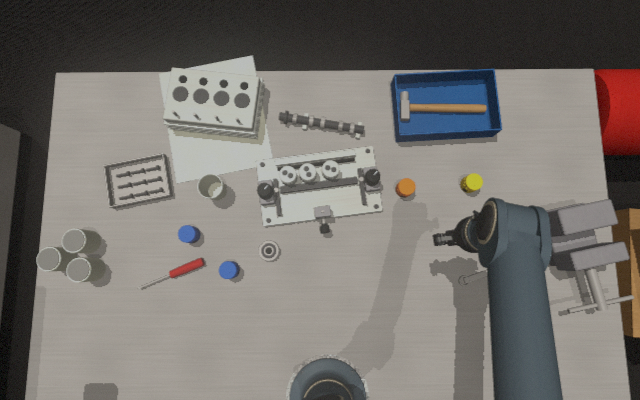

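The final view shows the lock knob back at its start position (325,229), three pistons clamped at (288,174), (307,172) and (330,168), and the bystanders unmoved. Handing in.

Run:
```python
from plant import robot
robot.close_job()
```

```text
the job is handed in; nothing more can be done
```

I pulled the lock out 30 mm and stood the three pistons present on the bed. I then wound the jaw in with alternating turns, planned to stay within about 0.8 rad (6.4 mm) of each other. The lock went back home and I handed the job in at about 82 s; no verdict is reported.

**Last checks:**
- **Pistons:** all three are upright, with crowns at z about 70 mm, fixture x about 28.4 mm, and y at -39, +27 and +85 mm.
- **Jaw:** skew was about 0.003 rad. The knobs read about 4.02 left and 3.93 right from the jaw position, which is good to about 0.1 rad. An extra 0.2 rad on the right knob gave no further travel, so it is at its stop.
- **Lock:** its front face is back at its starting position, within 1 mm.
- **Bystanders:** the cup and bearing measured the same as at the start. The screwdriver and camshaft look unmoved in the last top view. The wrench was partly hidden behind the arm there, and I took no other picture of it.

**One disagreement:** the first piston, aimed at y -85 mm, was found at y -39 mm right after it was placed. It was probably the announced knock. It was still upright on the bed and in range, so I left it there and spaced the other two around it.

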